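# Stow the sampling rod in the one empty transport tube

## Task

Take the sampling rod from its stand and stow it upright in the one empty tube of the rack, pressed fully home so that its collar sits on the tube's rim, then let go. All three tubes are closed by the same sliding rubber bung and two are already full, so feel with the rod which one gives way all the way down. Leave the tubs and cartons where they stand.

Things in the scene. Friction and masses are not known exactly. Their poses are not given: they have to be found in the camera images.
- rack: fixed rack: white box 50 x 170 mm, 62 mm high, on a base plate 70 x 190 mm, with three like, opaque grey upright tubes in a row along its y axis: tube1, tube2 (middle), tube3, 50 mm apart towards +y. Origin on the table under the middle tube, z up. Tubes: 28 mm outside, bore 14 mm, rims 100 mm above the table (38 mm above the box).
- tube1 (a point): mouth of the first tube: point on its axis, level with its rim, 100 mm above the table; z up, x and y as the rack's. In every tube a black rubber bung, 6 mm thick, its top 5 to 9 mm below the rim, fills the bore. It slides down with about 5 N of friction (plus 8 N per m/s) and stays where it is pushed.
- tube2 (a point): mouth of the middle tube: point on its axis, level with its rim, 100 mm above the table; z up, x and y as the rack's. In the empty tube (another one each time, not visible from outside) the rod pushes the bung right down until the rod's collar meets the rim, tip 80 mm below it.
- tube3 (a point): mouth of the third tube: point on its axis, level with its rim, 100 mm above the table; z up, x and y as the rack's. In the two full tubes the rod stops hard with its tip 30 mm below the rim. Probing a tube does no harm to it.
- rod_grip (a point): middle of the grip of the loose upright sampling rod, z up along it. 136 mm long, about 80 g: on top a white round grip 18 mm across, 50 mm high (this point half-way up); below it a white collar 31 mm across, 6 mm thick, its underside 31 mm below this point; then a steel shank 10 mm across, 80 mm long. It starts loosely in the stand, collar on the stand's top.
- rod_tip (a point): centre of the lower tip of the sampling rod, 111 mm below rod_grip, z up along the rod. The last 6 mm taper from 10 to 6 mm across.
- stand: fixed grey block 64 x 64 mm, 90 mm high, with a vertical 17 mm hole through its middle that holds the rod; a steel base plate 90 x 90 mm, 8 mm thick, shows round its foot; origin on the table under the hole.
- tub1_mid (a point): centre of a loose bystander: white tub with red lid, 58 mm across, 70 mm high, between rack and stand.
- tub2_mid (a point): centre of a loose bystander: white tub with red lid, 78 mm across, 85 mm high, on the robot's left.
- tub3_mid (a point): centre of a loose bystander: white tub with red lid, 78 mm across, 85 mm high, on the robot's right.
- carton1_mid (a point): centre of a loose bystander: cardboard carton 60 x 90 x 50 mm high, far left.
- carton2_mid (a point): centre of a loose bystander: cardboard carton 50 x 80 x 60 mm high, far right. Behind the cartons a row of fixed red bins, 85 mm high, starts 0.8 m ahead of the robot.
- rod: the sampling rod as a whole; its origin is at rod_tip.
Things that resemble listed ones, but are neither listed nor needed, are in the scene too. What is shaped like the rod but orange or purple is not meant.

How it is judged:
On the way, in this order (a step that is already met when the one before it is completed fails the run):
1. the rod has been lifted out of its stand, its tip above the height of the tube rims (height (world z) of rod_tip above 0.1 m), for 0.1 s.
2. the rod's tip is more than 45 mm down in a tube (possible only in the empty one) (((z of rod_tip in the frame of tube1 below -0.045 m and horizontal distance between rod_tip and tube1 below 0.005 m) or (z of rod_tip in the frame of tube2 below -0.045 m and horizontal distance between rod_tip and tube2 below 0.005 m) or (z of rod_tip in the frame of tube3 below -0.045 m and horizontal distance between rod_tip and tube3 below 0.005 m))), for 0.1 s.
At the end, for the whole second after the job is handed in: The rod stands upright (within 4 degrees) in one tube with its tip at least 76 mm below the rim (collar within 4 mm of the rim) and within 5 mm of the tube's axis, released and at rest; tubs and cartons are within 40 mm of where they stood (((z of rod_tip in the frame of tube1 below -0.076 m and horizontal distance between rod_tip and tube1 below 0.005 m and angle between rod_tip's own z axis and vertical below 0.07 rad) or (z of rod_tip in the frame of tube2 below -0.076 m and horizontal distance between rod_tip and tube2 below 0.005 m and angle between rod_tip's own z axis and vertical below 0.07 rad) or (z of rod_tip in the frame of tube3 below -0.076 m and horizontal distance between rod_tip and tube3 below 0.005 m and angle between rod_tip's own z axis and vertical below 0.07 rad)) and linear speed of rod below 0.02 m/s and distance of each of tub1_mid, tub2_mid, tub3_mid, carton1_mid, carton2_mid from where it was at the start of the episode below 0.04 m); the robot touches nothing.
It fails at once if a tub or carton was displaced by more than 40 mm (distance of any of tub1_mid, tub2_mid, tub3_mid, carton1_mid, carton2_mid from where it was at the start of the episode above 0.04 m).
It also fails if it takes over 58 s, if anything falls off the work surface, if the arm or the gripper's body presses on something with over 40 N, if the wrist force passes 120 N, or if a joint passes its speed limit or range.

## Robot

A 7-joint arm with a two-finger parallel gripper is mounted at the origin on the work surface. World frame = base frame: x ahead of the robot, y to its left, z up, the work surface at z = 0. Lengths are in m, angles in rad, forces in N, time in s.
With the tool pointing down it reaches from about 0.4 to 0.85 m from the base axis. Payload 4.5 kg.
Tool frame: the origin (TCP) lies at the very end of the fingers, on their centre line; the grasp point (between the pads) lies 19 mm behind it; y points along the fingers, x is the direction in which the jaws open and shut, and the axes are right-handed (so a half turn about y gives the same grasp; the last joint's range is limited). The gripper opens to 88 mm and grips with 3 to 60 N. Pads are 18 mm wide; open, the fingers measure 123 mm over their backs; the gripper's body (75 mm by 187 mm) begins 45 mm behind the grasp point.
Start: joints at [1.249, 0.689, -0.195, 1.565, 0.157, 0.902, -0.215], TCP at [0.218, -0.586, 0.239] pointing down, gripper open.
Joint ranges: [-3.01, 3.01], [-0.46, 2.08], [-1.47, 1.51], [0.13, 2.56], [-1, 4.14], [0.04, 2.09], [-2.66, 2.66]. Speed limits (rad/s): [2.57, 2.57, 3.14, 3.14, 3.14, 3.14, 3.14].

## Interface

Orientations are given as a unit quaternion [x, y, z, w].
In Python, from plant import r gives the robot as it stands.
- The arm moves only by the shell command python3 -m inch 'ROWS' [OPENING] [FORCE]. ROWS is JSON, a list of rows, each a list of 6 numbers: the shift along the tool's x, y, z in mm, then the turn, a rotation vector about the tool's x, y, z in rad. In form: [[x, y, z, ax, ay, az], ...]. A call has 1 to 12 rows; each row shifts and turns the commanded pose from where the row before left it, along the tool's axes as they then stand; what a row does not reach is not made up. A row lasts 1/12 s, in which the tool goes at most 41.7 mm and 7.16 degrees, less where a joint would pass 70% of its speed; a pose out of reach is approached as far as the arm can. A call is refused whole if a number of a shift passes 41.7 or a number of a turn 0.125, either way. A call with a gripper value outside its range is refused whole. OPENING is the finger opening in mm, from 0 to 88.1, set as the call begins (- or left out, the last holds). The fingers move at their own pace and stop on an object; FORCE is the grip in N (left out, the last holds). Time passes only in rows, so rows that do not move let the fingers close. It gives the time, the measured TCP pose, the force and the opening at its end, in the units of the state.
- r.get_state(): the state, without advancing time (a new reading comes with each control period).
- r.snapshot(name): name is "scene" or "top" or "wrist"; returns a dict with "img" (480x640x3 uint8, red, green, blue), "range_z" (480x640 float32, m along the optical axis (not along the pixel's ray), 0 where there is no reading), "mtx" (3x3 intrinsics, pixels), "camera_from_world" (4x4, takes a point from world to camera coordinates); the wrist camera has in their place "tool_from_camera" (4x4, takes a point from camera to tool coordinates, whose origin is the TCP and whose axes are the tool frame's). Camera axes: x right, y down, z forward; pixel columns grow to the right and rows downward; lengths in m; the calibration is good to about 2 mm. The wrist camera is an equidistant fisheye: a pixel r from the principal point sees the ray r / f radians off the axis. A picture is of the moment at which its call begins: read the wrist's pose just before it.
- r.finish_job(): hands the job in, once; it reports no verdict.
The state is a dict: "clock": time; "q": joint angles; "qd": joint speeds; "joint_torque": joint torques, N m; "tool_pos": TCP position; "eef_rot": TCP orientation; "contact_force": force on the tool from outside, world axes, zero at the start; "moment": the same for the moment, N m; "opening": opening from 0.0 (shut) to 1.0 (fully open).
Only numpy, scipy, OpenCV 4.12 (cv2) and the standard library are available. Lean on these libraries where they do the work, as an engineer would, in place of code of your own. Each camera call takes 0.05 s, during which the arm holds its last target.

## Working session

There is one attempt and no reset: what is moved stays moved. The work goes in short steps, Python scripts to look and compute and a shell command to move; the robot and the scene stay as the last step left them, time stands still between calls to the robot, and variables do not carry over. Pictures are saved under pics/ and viewed, and the job is handed in when it is done.

```bash
ls; mkdir -p pics; cat > h.py <<'E'
import numpy as np, cv2
from plant import r
from scipy.spatial.transform import Rotation as R
E
python3 - <<'E'
from h import *
print({k:np.round(v,4) for k,v in r.get_state().items()})
for n in ["scene","top"]:
    s=r.snapshot(n); np.savez(n+"0.npz",**s); cv2.imwrite(f"pics/{n}0.png",s["img"][:,:,::-1]); print(n,s["mtx"],s["camera_from_world"])
E
```

```text
pics
{'clock': np.float64(0.0), 'q': array([ 1.2488,  0.69  , -0.1945,  1.5663,  0.1573,  0.9025, -0.2151]), 'qd': array([ 0.0005, -0.0006,  0.0022, -0.0002, -0.0021,  0.0002,  0.0007]), 'joint_torque': array([-8.00000e-04, -5.27561e+01, -1.26740e+00, -1.53432e+01,
       -5.26000e-02,  6.40000e-03,  2.00000e-04]), 'tool_pos': array([ 0.2174, -0.5853,  0.2379]), 'eef_rot': array([-0.5803,  0.4042, -0.4031,  0.5809]), 'contact_force': array([-0.7981,  0.3183, -0.3303]), 'moment': array([ 0.0398, -0.0344, -0.033 ]), 'opening': np.float64(1.0045)}
scene [[440.27217067   0.         320.90616842]
 [  0.         440.27217067 242.26225857]
 [  0.           0.           1.        ]] [[ 0.60814032  0.79379652  0.0072416  -0.35779216]
 [ 0.50400894 -0.37904943 -0.77607765 -0.21940793]
 [-0.61330281  0.47561394 -0.63059579  1.36355347]
 [ 0.          0.          0.          1.        ]]
top [[454.79297268   0.         318.85361554]
 [  0.         454.79297268 230.65345544]
 [  0.           0.           1.        ]] [[ 2.99389177e-04 -9.99975033e-01 -7.06006020e-03  1.22412223e-02]
 [-9.90652687e-01  6.66466006e-04 -1.36406777e-01  6.13278526e-01]
 [ 1.36408077e-01  7.03490633e-03 -9.90627754e-01  1.16052853e+00]
 [ 0.00000000e+00  0.00000000e+00  0.00000000e+00  1.00000000e+00]]
```

View pics/scene0.png

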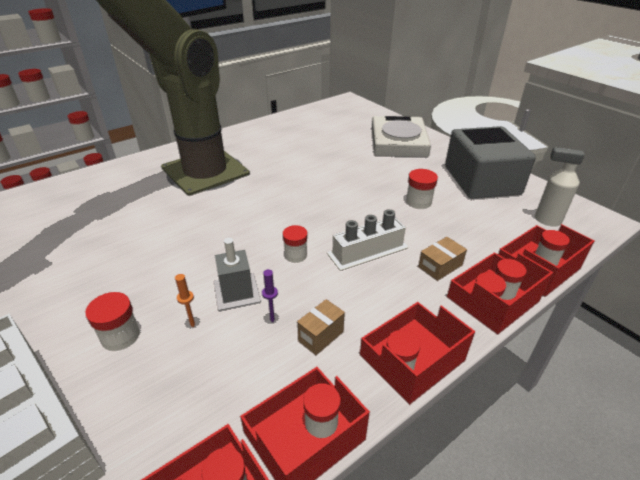

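View pics/top0.png

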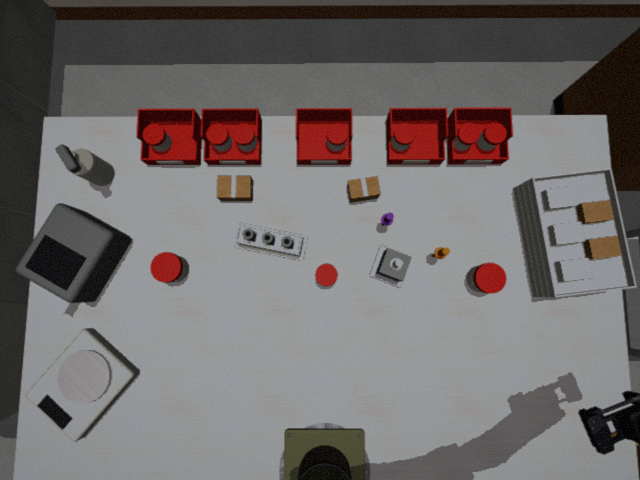

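The pictures show the white-gripped rod in the grey stand at scene (230,250) and top (395,264). The rack is at scene (368,238), with tubes at top (249,234), (268,238) and (287,242). Things that could be mistaken for the rod are the orange one at scene (183,290) / top (442,253) and the purple one at scene (269,285) / top (388,218). I choose the white one in the stand and will check it in a crop.

```bash
python3 - <<'E'
from h import *
t=np.load("top0.npz"); s=np.load("scene0.npz")
a=cv2.resize(t["img"][235:295,355:425],None,fx=5,fy=5,interpolation=cv2.INTER_CUBIC)
b=cv2.resize(t["img"][215:265,225:315],None,fx=5,fy=5,interpolation=cv2.INTER_CUBIC)
c=cv2.resize(s["img"][230:315,205:275],None,fx=4,fy=4,interpolation=cv2.INTER_CUBIC)
d=cv2.resize(s["img"][200:270,325:415],None,fx=4,fy=4,interpolation=cv2.INTER_CUBIC)
im=np.zeros((600,800,3),np.uint8)
for p,(y,x) in ((a,(0,0)),(b,(0,350)),(c,(300-40+0,0)),(d,(300,350))):
    h=min(p.shape[0],600-y); im[y:y+h,x:x+p.shape[1]]=p[:h,:min(p.shape[1],800-x)]
cv2.imwrite("pics/crop1.png",im[:,:,::-1])
# point cloud of top
def cloud(s):
    z=s["range_z"]; v,u=np.mgrid[:480,:640]; K=s["mtx"]
    P=np.stack([(u-K[0,2])/K[0,0]*z,(v-K[1,2])/K[1,1]*z,z],-1); T=np.linalg.inv(s["camera_from_world"])
    return P@T[:3,:3].T+T[:3,3], z>0
for nm,s_ in (("top",t),("scene",s)):
    P,m=cloud(s_)
    print(nm, [np.round(P[v,u],3) for u,v in ([(395,264),(249,234),(268,238),(287,242),(326,275),(300,300)] if nm=="top" else [(230,243),(351,224),(371,218),(389,212),(295,233)])])
E
```

```text
top [array([ 0.518, -0.17 ,  0.148]), array([0.598, 0.188, 0.095]), array([0.588, 0.14 , 0.092]), array([0.578, 0.092, 0.09 ]), array([ 0.495, -0.006,  0.071]), array([ 0.431,  0.063, -0.002])]
scene [array([ 0.53 , -0.18 ,  0.148]), array([0.572, 0.097, 0.095]), array([0.584, 0.148, 0.096]), array([0.594, 0.195, 0.099]), array([ 0.501, -0.008,  0.074])]
```

View pics/crop1.png

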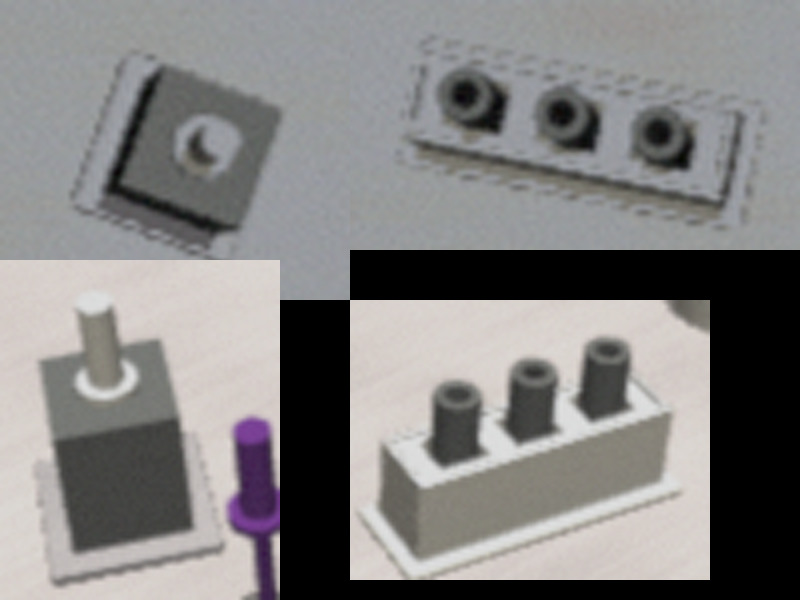

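The crop confirms a white rod in the grey stand with its steel base plate, and a rack with three grey tubes. Next I measure the tube mouths and the rod by casting rays in both views.

```bash
cat >> h.py <<'E'
def ray(s,u,v,z):
    K=s["mtx"]; T=np.linalg.inv(s["camera_from_world"])
    d=T[:3,:3]@np.array([(u-K[0,2])/K[0,0],(v-K[1,2])/K[1,1],1]); o=T[:3,3]
    return o+d*(z-o[2])/d[2]
E
python3 - <<'E'
from h import *
t=np.load("top0.npz"); s=np.load("scene0.npz")
def blobs(s,box,f,z,amin,amax):
    y0,y1,x0,x1=box; k=6
    im=cv2.resize(s["img"][y0:y1,x0:x1],None,fx=k,fy=k,interpolation=cv2.INTER_CUBIC)
    m=f(im).astype(np.uint8)
    n,l,st,c=cv2.connectedComponentsWithStats(m)
    for i in range(1,n):
        if amin<st[i,4]/k/k<amax:
            u=(c[i,0]+.5)/k-.5+x0; v=(c[i,1]+.5)/k-.5+y0
            print(np.round([u,v,st[i,4]/k/k,st[i,2]/k,st[i,3]/k],1),np.round(ray(s,u,v,z),4))
print("top bores");blobs(t,(215,265,225,315),lambda i:i.max(2)<55,.1,4,60)
print("scene bores");blobs(s,(200,270,335,405),lambda i:i.max(2)<75,.1,2,60)
print("top stand dark top / white");blobs(t,(235,295,355,425),lambda i:(i.max(2)>60)&(i.max(2)<140),.09,100,2000)
blobs(t,(250,280,385,410),lambda i:i.max(2)>150,.09,10,600)
print("scene grip top");blobs(s,(232,250,215,245),lambda i:i.min(2)>205,.146,10,300)
hs=lambda i:(cv2.cvtColor(i,cv2.COLOR_RGB2HSV)[:,:,1]>150)&(i[:,:,0]>80)
print("tubs");
blobs(t,(200,310,130,520),hs,.085,50,2000)
E
```

```text
top bores
[247.5 233.4  21.1   5.2   5.3] [0.5985 0.1913 0.1   ]
[252.6 237.3  30.    8.2   9. ] [0.5885 0.1782 0.1   ]
[266.8 237.2  20.9   5.2   5.2] [0.5887 0.1425 0.1   ]
[271.5 241.5  24.5   7.3   8. ] [0.578  0.1305 0.1   ]
[286.2 241.1  20.9   5.2   5.3] [0.579  0.0936 0.1   ]
[290.3 245.9  19.1   8.2   6.5] [0.5669 0.0834 0.1   ]
scene bores
[389.2 212.1   8.8   4.5   2.5] [0.5958 0.1941 0.1   ]
[370.6 217.6   9.4   4.8   2.5] [0.5859 0.1445 0.1   ]
[351.5 223.2   9.9   5.    2.5] [0.5758 0.0957 0.1   ]
top stand dark top / white
[392.6 266.8 796.8  42.2  40.8] [ 0.515  -0.1732  0.09  ]
[405.2 251.3  35.2  11.3   5.3] [ 0.554  -0.2056  0.09  ]
[397.2 262.3  51.   12.2  10.7] [ 0.5263 -0.1851  0.09  ]
[407.6 274.3  44.1   5.5  14.7] [ 0.4963 -0.2103  0.09  ]
scene grip top
[227.9 239.5  41.6  10.5   6. ] [ 0.5157 -0.1774  0.146 ]
tubs
[441.4 252.3  94.   15.2  11.2] [ 0.5519 -0.2979  0.085 ]
[165.6 266.8 703.4  29.8  29.8] [0.5153 0.3992 0.085 ]
[490.1 277.6 720.4  30.5  29.8] [ 0.4882 -0.4175  0.085 ]
[326.  274.7 367.1  21.3  22. ] [ 0.4956 -0.0061  0.085 ]
```

```bash
cat >> h.py <<'E'
def go(target):
    st=r.get_state(); M=R.from_quat(st["eef_rot"]).as_matrix()
    d=M.T@(np.array(target)-st["tool_pos"])*1000
    print("clock",st["clock"],"tcp",np.round(st["tool_pos"],4),"F",np.round(st["contact_force"],1),"op",round(float(st["opening"]),3),"\naxes",np.round(M,3).tolist(),"\nshift mm tool",np.round(d,1))
def wray(s,st,u,v,z):
    K=s["mtx"]; x=(u-K[0,2]); y=(v-K[1,2]); rr=np.hypot(x,y); th=rr/K[0,0]
    d=np.array([x/rr*np.sin(th),y/rr*np.sin(th),np.cos(th)]) if rr>0 else np.array([0,0,1.])
    C=s["tool_from_camera"]; M=R.from_quat(st["eef_rot"]).as_matrix()
    o=M@C[:3,3]+st["tool_pos"]; d=M@C[:3,:3]@d
    return o+d*(z-o[2])/d[2]
E
python3 - <<'E'
from h import *
go([0.515,-0.178,0.25])
s=r.snapshot("wrist"); print(s["mtx"],s["tool_from_camera"])
E
```

```text
clock 0.1 tcp [ 0.2175 -0.5853  0.238 ] F [-0.9  0.1 -0.8] op 0.996 
axes [[0.348, -0.001, 0.937], [-0.937, 0.001, 0.348], [-0.002, -1.0, -0.0]] 
shift mm tool [-278.2  -11.6  420.8]
[[371.64829954   0.         326.07646908]
 [  0.         371.64829954 242.07902743]
 [  0.           0.           1.        ]] [[ 9.99999596e-01  8.92870247e-04  1.05448782e-04  5.73974641e-06]
 [ 1.67143116e-04 -2.99863610e-01  9.53982069e-01 -1.46164423e-01]
 [ 8.83402458e-04 -9.53981666e-01 -2.99863638e-01  7.78067226e-02]
 [ 0.00000000e+00  0.00000000e+00  0.00000000e+00  1.00000000e+00]]
```

```bash
python3 -m inch '[[-10,0,15,0,0,0],[-21,-1,32,0,0,0],[-21,-1,32,0,0,0],[-21,-1,32,0,0,0],[-21,-1,32,0,0,0],[-21,-1,32,0,0,0],[-21,-1,32,0,0,0],[-21,-1,32,0,0,0],[-21,-1,32,0,0,0],[-21,-1,32,0,0,0],[-21,-1,32,0,0,0],[-21,-1,32,0,0,0]]' 88
python3 -m inch '[[-21,-1,32,0,0,0],[-15,0,22,0,0,0],[0,0,0,0,0,0],[0,0,0,0,0,0],[0,0,0,0,0,0]]'
python3 - <<'E'
from h import *
go([0.515,-0.178,0.25])
st=r.get_state(); s=r.snapshot("wrist"); np.savez("w1.npz",**s,pos=st["tool_pos"],rot=st["eef_rot"]); cv2.imwrite("pics/w1.png",s["img"][:,:,::-1])
E
```

```text
clock: 1.15
tool_pos: [0.4785, -0.2304, 0.2497]
eef_rot: [0.581, -0.404, 0.404, -0.581]
contact_force: [0.5, -0.3, -0.9]
opening: 0.998
clock: 1.57
tool_pos: [0.5151, -0.1804, 0.2504]
eef_rot: [0.581, -0.404, 0.404, -0.58]
contact_force: [-0.8, -0.2, 0.0]
opening: 0.994
clock 1.5667 tcp [ 0.5151 -0.1804  0.2504] F [-0.8 -0.2  0. ] op 0.994 
axes [[0.348, -0.001, 0.938], [-0.938, -0.001, 0.348], [0.0, -1.0, -0.002]] 
shift mm tool [-2.3  0.4  0.8]
```

View pics/w1.png

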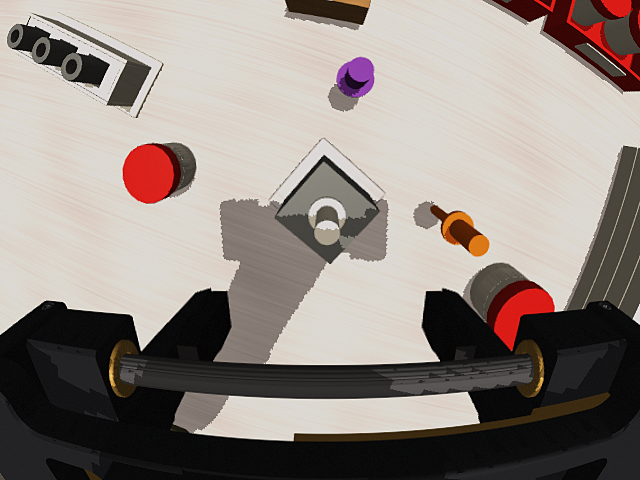

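The wrist view shows the rod's grip top at about (326,233) and its collar at (327,211), on a stand whose top corners are near (323,156), (379,210), (330,263) and (275,212). Purple is off at (356,75) and orange at (470,235), and the jaws are clear of both.

```bash
python3 - <<'E'
from h import *
w=np.load("w1.npz"); st=dict(tool_pos=w["pos"],eef_rot=w["rot"])
print(w["range_z"][233,326], w["range_z"][205,326])
for n,u,v,z in [("grip top",326,233,.146),("collar",327,211,.096),("c1",323,156,.09),("c2",379,210,.09),("c3",330,263,.09),("c4",275,212,.09),("tub1",152,173,.07)]: print(n,np.round(wray(w,st,u,v,z),4))
cv2.imwrite("pics/w1c.png",cv2.resize(w["img"][180:270,270:390,::-1],None,fx=6,fy=6,interpolation=cv2.INTER_CUBIC))
E
```

```text
0.26018682 0.30443588
grip top [ 0.5203 -0.1785  0.146 ]
collar [ 0.5248 -0.1777  0.096 ]
c1 [ 0.5659 -0.1589  0.09  ]
c2 [ 0.5399 -0.2192  0.09  ]
c3 [ 0.4805 -0.197   0.09  ]
c4 [ 0.5075 -0.137   0.09  ]
tub1 [ 0.4984 -0.0108  0.07  ]
```

View pics/w1c.png

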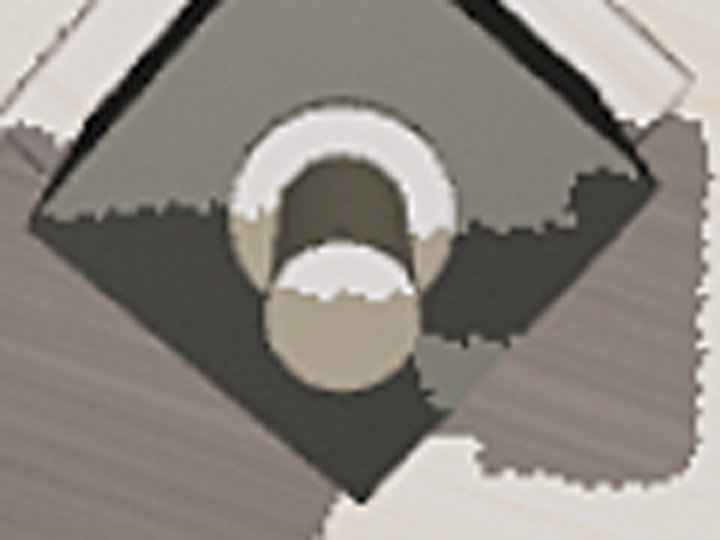

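```bash
python3 -m inch '[[0.5,15,6.8,0,0,0],[0,25,0,0,0,0],[0,25,0,0,0,0],[0,25,0,0,0,0],[0,25,0,0,0,0],[0,20,0,0,0,0],[0,9,0,0,0,0],[0,0,0,0,0,0],[0,0,0,0,0,0]]'
python3 - <<'E'
from h import *
go([0.5215,-0.1785,0.106])
st=r.get_state(); s=r.snapshot("wrist"); cv2.imwrite("pics/w2.png",s["img"][:,:,::-1])
E
```

```text
clock: 2.37
tool_pos: [0.5221, -0.1787, 0.107]
eef_rot: [0.58, -0.404, 0.404, -0.58]
contact_force: [-0.3, 0.0, 1.0]
opening: 0.998
clock 2.3667 tcp [ 0.5221 -0.1787  0.107 ] F [-0.3  0.   1. ] op 0.998 
axes [[0.347, -0.0, 0.938], [-0.938, -0.001, 0.347], [0.0, -1.0, -0.0]] 
shift mm tool [-0.4  1.  -0.5]
```

View pics/w2.png

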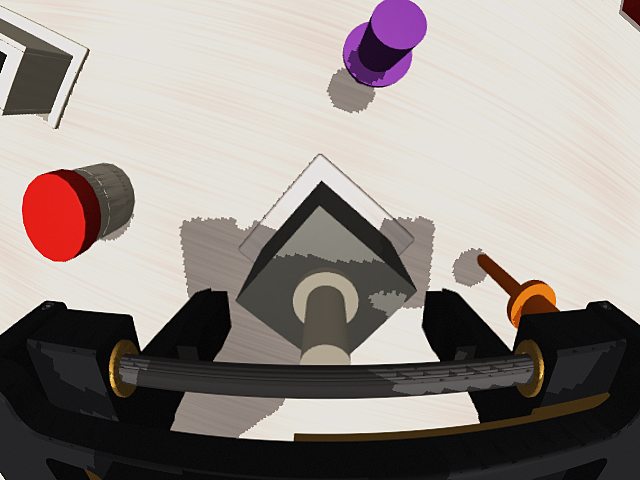

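The rod sits centred between the fingers at column 325, so I close on it.

```bash
python3 -m inch '[[0,0,0,0,0,0],[0,0,0,0,0,0],[0,0,0,0,0,0],[0,0,0,0,0,0],[0,0,0,0,0,0],[0,0,0,0,0,0],[0,0,0,0,0,0],[0,0,0,0,0,0]]' 0 45
python3 -m inch '[[0,0,0,0,0,0],[0,0,0,0,0,0],[0,0,0,0,0,0],[0,0,0,0,0,0]]'
```

```text
clock: 3.08
tool_pos: [0.5224, -0.1777, 0.1067]
eef_rot: [0.581, -0.404, 0.404, -0.581]
contact_force: [-0.4, 0.4, 0.2]
opening: 0.418
clock: 3.42
tool_pos: [0.5224, -0.1777, 0.1067]
eef_rot: [0.581, -0.404, 0.404, -0.581]
contact_force: [0.3, -0.3, -0.0]
opening: 0.192
```

```bash
python3 -m inch '[[0,0,0,0,0,0],[0,0,0,0,0,0],[0,0,0,0,0,0],[0,-5,0,0,0,0],[0,-10,0,0,0,0],[0,-20,0,0,0,0],[0,-25,0,0,0,0],[0,-25,0,0,0,0],[0,-20,0,0,0,0],[0,-10,0,0,0,0],[0,0,0,0,0,0],[0,0,0,0,0,0]]'
python3 - <<'E'
from h import *
go([0.5875,0.1435,0.22])
st=r.get_state(); s=r.snapshot("wrist"); cv2.imwrite("pics/w3.png",s["img"][:,:,::-1])
E
```

```text
clock: 4.42
tool_pos: [0.5223, -0.1777, 0.2219]
eef_rot: [-0.581, 0.403, -0.404, 0.581]
contact_force: [-1.1, 0.6, -0.7]
opening: 0.187
clock 4.4167 tcp [ 0.5223 -0.1777  0.2219] F [-1.1  0.6 -0.7] op 0.187 
axes [[0.348, 0.001, 0.937], [-0.937, -0.0, 0.348], [0.0, -1.0, 0.0]] 
shift mm tool [-278.4    1.9  173. ]
```

View pics/w3.png

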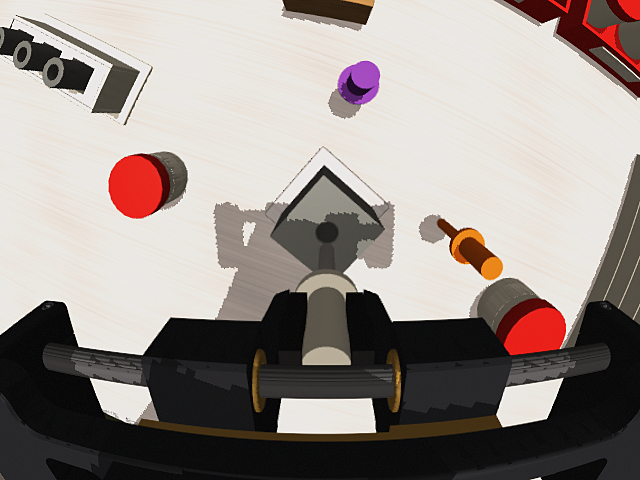

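The rod is held and lifted, with its collar at about (326,283). The empty stand hole shows at (326,232). Now I measure where the rod lies relative to the TCP.

```bash
python3 - <<'E'
from h import *
st=r.get_state(); w=r.snapshot("wrist"); np.savez("w3.npz",**w,pos=st["tool_pos"],rot=st["eef_rot"])
im=cv2.resize(w["img"][220:370,270:390,::-1],None,fx=5,fy=4,interpolation=cv2.INTER_CUBIC); cv2.imwrite("pics/w3c.png",im[:600])
print(np.round(w["range_z"][240:370:8,326],3))
s=r.snapshot("scene"); np.savez("scene1.npz",**s); cv2.imwrite("pics/s1c.png",cv2.resize(s["img"][170:330,150:310,::-1],None,fx=3.7,fy=3.7,interpolation=cv2.INTER_CUBIC))
E
```

```text
[0.295 0.238 0.222 0.209 0.171 0.17  0.169 0.161 0.152 0.147 0.141 0.134
 0.129 0.126 0.123 0.124 0.081]
```

View pics/w3c.png

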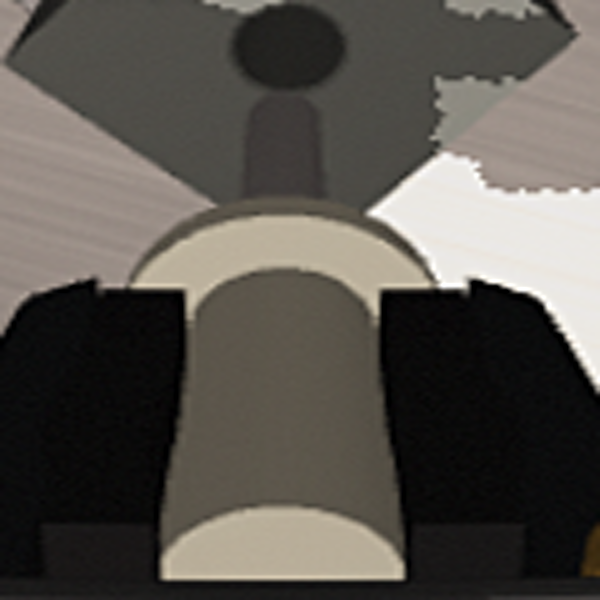

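View pics/s1c.png

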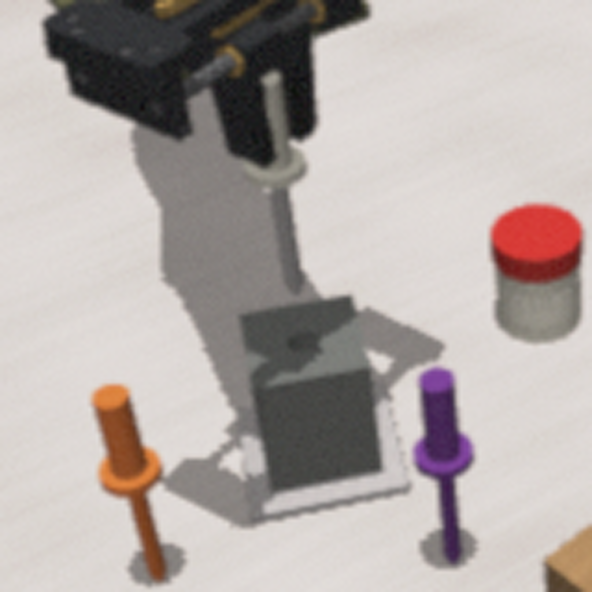

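```bash
python3 - <<'E'
from h import *
w=np.load("w3.npz"); st=dict(tool_pos=w["pos"],eef_rot=w["rot"]); M=R.from_quat(w["rot"]).as_matrix()
g=w["pos"][2]+.0143
for n,u,v,z,rad in [("griptop far",326.7,346.2,g+.025,9),("collar far",326.7,273.2,g-.025,15.5),("joint far",326.7,287,g-.025,9),("tip far taper",326.7,243.7,g-.105,5),("tip far bottom",326.7,243.7,g-.111,3)]:
    p=M.T@(wray(w,st,u,v,z)-w["pos"])*1000; print(n,np.round(p,1),"centre tool z",round(p[2]-rad,1))
print("hole",wray(w,st,326.8,231.5,.09))
# tubes from this wrist picture
E
```

```text
griptop far [  0.3 -39.3   7.1] centre tool z -1.9
collar far [ 0.3 10.7 13.6] centre tool z -1.9
joint far [ 0.3 10.7  6.7] centre tool z -2.3
tip far taper [ 0.5 90.7  2.2] centre tool z -2.8
tip far bottom [ 0.5 96.7  0.3] centre tool z -2.7
hole [ 0.5210357  -0.17830319  0.09      ]
```

```bash
python3 - <<'E'
from h import *
go([0.5797,0.0958,0.225])
E
```

```text
clock 4.5667 tcp [ 0.5215 -0.1774  0.2204] F [-1.  -0.2 -1.2] op 0.187 
axes [[0.348, -0.003, 0.937], [-0.937, 0.001, 0.348], [-0.002, -1.0, -0.002]] 
shift mm tool [-235.8   -4.6  149.8]
```

```bash
python3 -m inch '[[-10,-2,6,0,0,0],[-20,-2,13,0,0,0],[-28,0,18,0,0,0],[-30,0,19,0,0,0],[-30,0,19,0,0,0],[-30,0,19,0,0,0],[-30,0,19,0,0,0],[-28,0,18,0,0,0],[-20,0,13,0,0,0],[-10,0,6,0,0,0],[0,0,0,0,0,0],[0,0,0,0,0,0]]'
python3 -m inch '[[0,0,0,0,0,0],[0,0,0,0,0,0],[0,0,0,0,0,0]]'
python3 - <<'E'
from h import *
go([0.5797,0.0958,0.225])
st=r.get_state(); w=r.snapshot("wrist"); np.savez("w4.npz",**w,pos=st["tool_pos"],rot=st["eef_rot"]); cv2.imwrite("pics/w4.png",w["img"][:,:,::-1])
E
```

```text
clock: 5.57
tool_pos: [0.5802, 0.0951, 0.2251]
eef_rot: [0.581, -0.404, 0.403, -0.58]
contact_force: [1.0, -1.1, 0.2]
opening: 0.194
clock: 5.82
tool_pos: [0.5807, 0.0936, 0.2257]
eef_rot: [0.58, -0.404, 0.405, -0.58]
contact_force: [0.3, -0.5, -0.8]
opening: 0.188
clock 5.8167 tcp [0.5807 0.0936 0.2257] F [ 0.3 -0.5 -0.8] op 0.188 
axes [[0.345, -0.0, 0.938], [-0.938, -0.001, 0.345], [0.001, -1.0, -0.001]] 
shift mm tool [-2.5  0.7 -0.2]
```

View pics/w4.png

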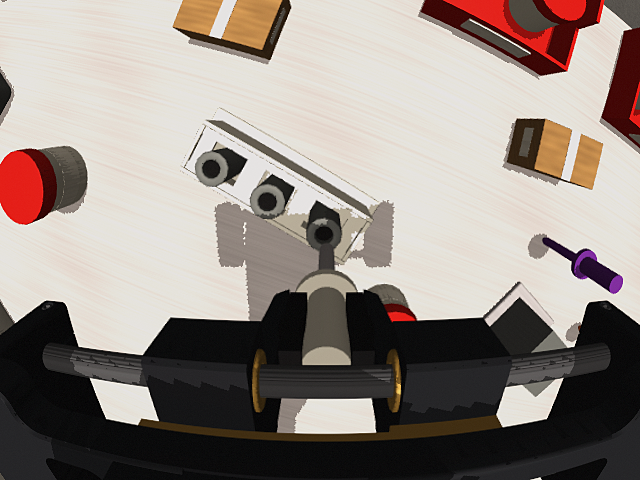

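The wrist view shows the rim of tube1 at about (322,233), tube2 at (267,200) and tube3 at (212,167). The rod tip is just below tube1's bore in the picture, near (327,244).

```bash
python3 - <<'E'
from h import *
w=np.load("w4.npz"); st=dict(tool_pos=w["pos"],eef_rot=w["rot"]); M=R.from_quat(w["rot"]).as_matrix()
k=6; x0,y0=190,145
im=cv2.resize(w["img"][145:265,190:350],None,fx=5,fy=5,interpolation=cv2.INTER_CUBIC)
cv2.imwrite("pics/w4c.png",im[:,:,::-1])
m=(cv2.resize(w["img"][y0:265,x0:350],None,fx=k,fy=k,interpolation=cv2.INTER_CUBIC).max(2)<60).astype(np.uint8)
n,l,s,c=cv2.connectedComponentsWithStats(m)
for i in range(1,n):
    if 20<s[i,4]/k/k<600:
        u=(c[i,0]+.5)/k-.5+x0; v=(c[i,1]+.5)/k-.5+y0; print(np.round([u,v,s[i,2]/k,s[i,3]/k],1),np.round(wray(w,st,u,v,.098),4))
E
```

```text
[231.8 162.   34.8  34.2] [0.6075 0.1786 0.098 ]
[210.7 168.5  18.   18.3] [0.5976 0.193  0.098 ]
[280.1 186.3  34.8  33.8] [0.602  0.1378 0.098 ]
[266.9 201.3  18.8  18.3] [0.5877 0.1437 0.098 ]
[322.7 214.3  35.3  31.8] [0.5927 0.1005 0.098 ]
[324.2 239.8  21.5  39.7] [0.5742 0.0925 0.098 ]
```

View pics/w4c.png

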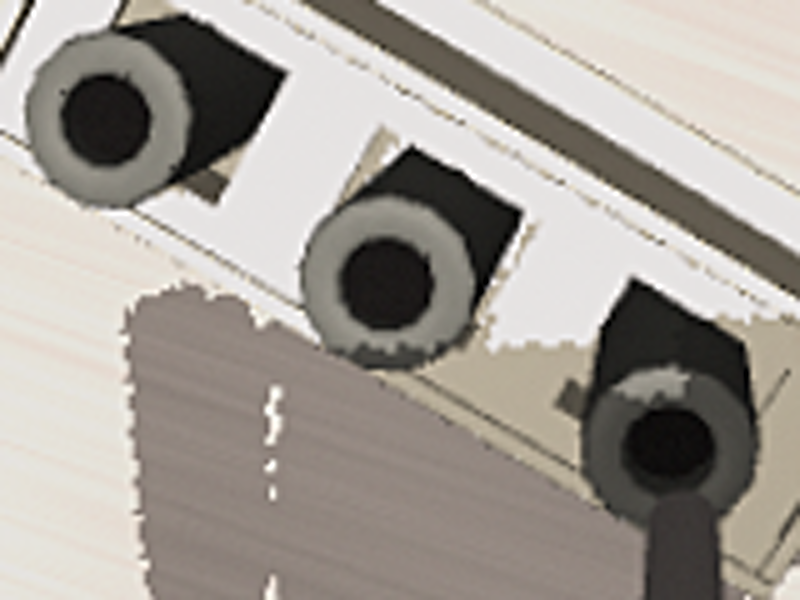

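```bash
python3 - <<'E'
from h import *
w=np.load("w4.npz"); st=dict(tool_pos=w["pos"],eef_rot=w["rot"]); M=R.from_quat(w["rot"]).as_matrix()
p=wray(w,st,323.4,233.8,.1);p2=wray(w,st,266.8,201.4,.1);p3=wray(w,st,211,168.3,.1);print(p,p2,p3)
t=M.T@(wray(w,st,326.6,243.8,w["pos"][2]-.0907)-w["pos"])*1000; print("tip far",t)
go(np.r_[(p+M@[-.0004,0,.0025])[:2],0.215])
E
```

```text
[0.57901437 0.09492611 0.1       ] [0.58814891 0.14352919 0.1       ] [0.59820598 0.19230034 0.1       ]
tip far [ 0.38374414 90.69904907  2.14747969]
clock 5.8667 tcp [0.5808 0.094  0.2258] F [-0.4 -0.4 -1.1] op 0.188 
axes [[0.346, -0.0, 0.938], [-0.938, -0.001, 0.346], [0.001, -1.0, -0.0]] 
shift mm tool [-1.9 10.8  1.2]
```

```bash
python3 -m inch '[[-1.9,8,1.2,0,0,0],[0,8,0,0,0,0],[0,8,0,0,0,0],[0,0,0,0,0,0],[0,0,0,0,0,0],[0,0,0,0,0,0]]'
python3 - <<'E'
from h import *
go([0.5812,0.0961,0.185])
st=r.get_state(); w=r.snapshot("wrist"); np.savez("w5.npz",**w,pos=st["tool_pos"],rot=st["eef_rot"]); cv2.imwrite("pics/w5.png",cv2.resize(w["img"][180:300,250:410,::-1],None,fx=5,fy=5,interpolation=cv2.INTER_CUBIC))
E
```

```text
clock: 6.37
tool_pos: [0.5813, 0.098, 0.2015]
eef_rot: [0.581, -0.404, 0.404, -0.581]
contact_force: [-0.0, -0.3, -0.5]
opening: 0.192
clock 6.3667 tcp [0.5813 0.098  0.2015] F [-0.  -0.3 -0.5] op 0.192 
axes [[0.348, -0.0, 0.937], [-0.937, -0.0, 0.348], [0.0, -1.0, -0.0]] 
shift mm tool [ 1.8 16.5 -0.7]
```

View pics/w5.png

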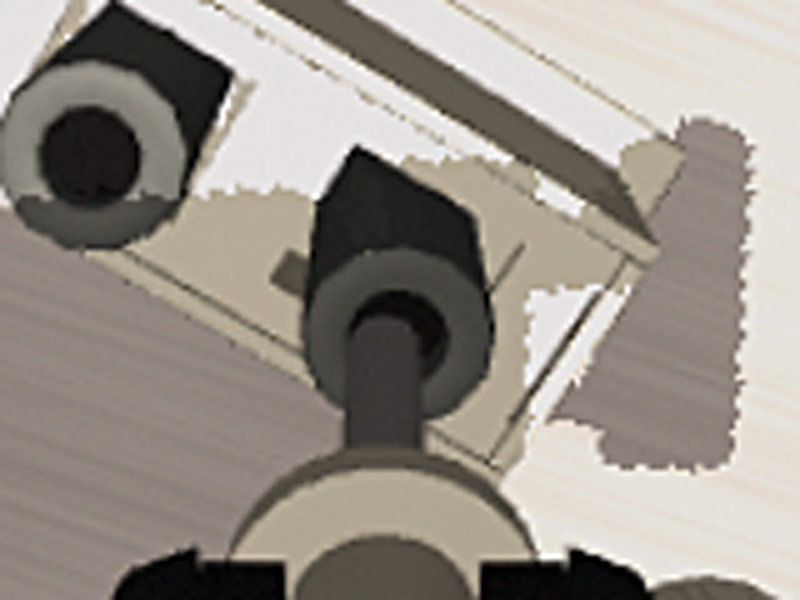

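The rod is about 2 mm left of the bore (-x tool), which agrees with the numbers. I correct that and descend.

```bash
python3 -m inch '[[1.8,0,-0.7,0,0,0],[0,0,0,0,0,0],[0,0,0,0,0,0],[0,0,0,0,0,0],[0,0,0,0,0,0]]'
python3 - <<'E'
from h import *
go([0.5812,0.0961,0.190])
E
python3 -m inch '[[0,0,0,0,0,0],[0,0,0,0,0,0],[0,0,0,0,0,0]]'
```

```text
clock: 6.83
tool_pos: [0.5813, 0.0961, 0.2018]
eef_rot: [-0.581, 0.404, -0.404, 0.581]
contact_force: [-0.6, -0.1, -1.3]
opening: 0.19
clock 6.8333 tcp [0.5813 0.0961 0.2018] F [-0.6 -0.1 -1.3] op 0.19 
axes [[0.348, 0.0, 0.937], [-0.937, 0.0, 0.348], [0.0, -1.0, 0.0]] 
shift mm tool [-0.  11.8 -0.1]
clock: 7.08
tool_pos: [0.5812, 0.0961, 0.2017]
eef_rot: [-0.581, 0.404, -0.404, 0.581]
contact_force: [-0.3, -0.3, -0.9]
opening: 0.191
```

```bash
python3 -m inch '[[0,3,0,0,0,0],[0,3,0,0,0,0],[0,3,0,0,0,0],[0,3,0,0,0,0],[0,3,0,0,0,0],[0,3,0,0,0,0],[0,3,0,0,0,0]]'
python3 -m inch '[[0,3,0,0,0,0],[0,2,0,0,0,0],[0,0,0,0,0,0]]'
```

```text
clock: 7.67
tool_pos: [0.5817, 0.0962, 0.181]
eef_rot: [-0.58, 0.403, -0.404, 0.581]
contact_force: [-1.8, -0.6, 5.1]
opening: 0.191
clock: 7.92
tool_pos: [0.5813, 0.0961, 0.1754]
eef_rot: [0.581, -0.404, 0.404, -0.581]
contact_force: [-0.9, -0.4, 1.2]
opening: 0.192
```

5 N at about 19 mm down means the bung is sliding and the rod is in the bore. I carry on in small steps past the 30 mm mark.

```bash
python3 -m inch '[[0,2,0,0,0,0],[0,2,0,0,0,0],[0,2,0,0,0,0]]'
python3 -m inch '[[0,2,0,0,0,0],[0,2,0,0,0,0]]'
python3 -m inch '[[0,2,0,0,0,0],[0,1,0,0,0,0]]'
```

```text
clock: 8.17
tool_pos: [0.5814, 0.0961, 0.1698]
eef_rot: [-0.58, 0.403, -0.404, 0.581]
contact_force: [-1.6, -0.1, 4.7]
opening: 0.188
clock: 8.33
tool_pos: [0.5817, 0.0962, 0.1662]
eef_rot: [-0.58, 0.403, -0.404, 0.581]
contact_force: [-2.0, -0.7, 22.7]
opening: 0.192
clock: 8.5
tool_pos: [0.5831, 0.0965, 0.166]
eef_rot: [-0.579, 0.402, -0.405, 0.582]
contact_force: [-4.6, -0.8, 31.9]
opening: 0.19
```

Force jumped from 5 to 23 and then 32 N at a depth of about 30 mm, a hard stop, so tube1 is full. I withdraw and move to tube2.

```bash
python3 -m inch '[[0,-5,0,0,0,0],[0,-10,0,0,0,0],[0,-12,0,0,0,0],[0,-10,0,0,0,0],[0,-5,0,0,0,0],[0,0,0,0,0,0],[0,0,0,0,0,0]]'
python3 -m inch '[[-6,0,4,0,0,0],[-15,0,9,0,0,0],[-15,0,9,0,0,0],[-6.5,0,4.2,0,0,0],[0,0,0,0,0,0],[0,0,0,0,0,0],[0,0,0,0,0,0],[0,0,0,0,0,0]]'
python3 - <<'E'
from h import *
st=r.get_state(); w=r.snapshot("wrist"); np.savez("w6.npz",**w,pos=st["tool_pos"],rot=st["eef_rot"]); cv2.imwrite("pics/w6.png",cv2.resize(w["img"][180:300,250:410,::-1],None,fx=5,fy=5,interpolation=cv2.INTER_CUBIC))
go([0.591,0.1449,.2])
E
```

```text
clock: 9.08
tool_pos: [0.5812, 0.096, 0.2046]
eef_rot: [0.581, -0.404, 0.404, -0.581]
contact_force: [0.1, 0.1, -1.6]
opening: 0.194
clock: 9.75
tool_pos: [0.5909, 0.1434, 0.2046]
eef_rot: [0.581, -0.404, 0.404, -0.58]
contact_force: [0.8, -0.3, -1.4]
opening: 0.191
clock 9.8 tcp [0.591  0.1436 0.2046] F [-0.3  0.3 -0.4] op 0.187 
axes [[0.347, -0.0, 0.938], [-0.938, -0.001, 0.347], [0.001, -1.0, -0.001]] 
shift mm tool [-1.2  4.6  0.5]
```

View pics/w6.png

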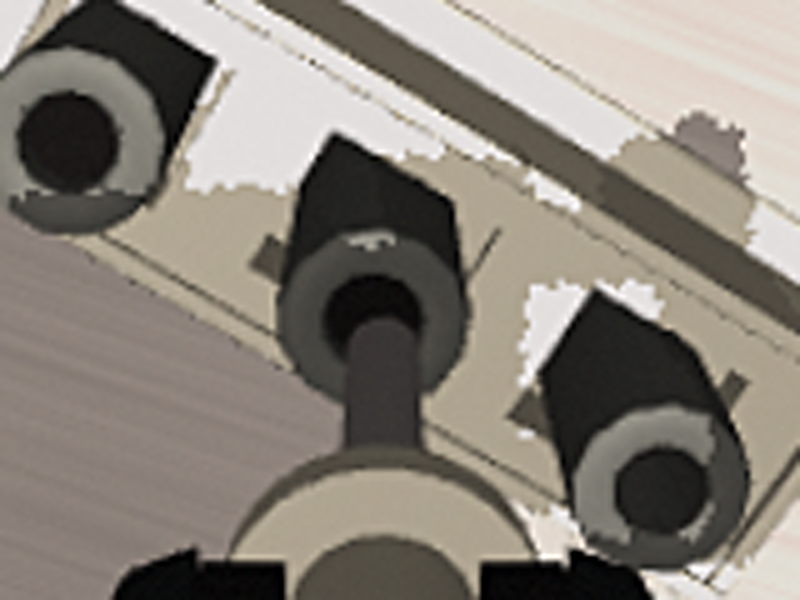

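The rod is about 1.3 mm right of tube2's axis (rim centre x = 373 in the crop, shank 383), which matches the computed -1.2 mm.

```bash
python3 -m inch '[[0,0,0,0,0,0],[0,0,0,0,0,0],[0,0,0,0,0,0]]'
python3 -m inch '[[-1.2,0,0.5,0,0,0],[0,0,0,0,0,0],[0,0,0,0,0,0],[0,0,0,0,0,0],[0,0,0,0,0,0]]'
```

```text
clock: 10.05
tool_pos: [0.591, 0.1447, 0.2048]
eef_rot: [0.581, -0.404, 0.404, -0.58]
contact_force: [0.1, 1.0, -0.7]
opening: 0.187
clock: 10.47
tool_pos: [0.591, 0.1464, 0.2047]
eef_rot: [0.581, -0.404, 0.404, -0.581]
contact_force: [-0.8, -0.9, -1.1]
opening: 0.19
```

Without my correction it would have settled on target, so I undo about 1.3 mm and descend.

```bash
python3 -m inch '[[1.4,0,0.2,0,0,0],[0,0,0,0,0,0],[0,0,0,0,0,0],[0,0,0,0,0,0],[0,0,0,0,0,0],[0,0,0,0,0,0]]'
python3 -m inch '[[0,3,0,0,0,0],[0,3,0,0,0,0],[0,3,0,0,0,0],[0,3,0,0,0,0],[0,3,0,0,0,0],[0,3,0,0,0,0],[0,3,0,0,0,0]]'
```

```text
clock: 10.97
tool_pos: [0.5917, 0.1451, 0.2047]
eef_rot: [0.581, -0.404, 0.404, -0.581]
contact_force: [-0.4, 0.3, -1.1]
opening: 0.192
clock: 11.55
tool_pos: [0.5922, 0.1453, 0.1844]
eef_rot: [-0.58, 0.403, -0.404, 0.581]
contact_force: [-1.1, -0.6, 7.9]
opening: 0.184
```

```bash
python3 -m inch '[[0,3,0,0,0,0],[0,3,0,0,0,0],[0,3,0,0,0,0],[0,2,0,0,0,0]]'
python3 -m inch '[[0,2,0,0,0,0],[0,2,0,0,0,0],[0,2,0,0,0,0]]'
python3 -m inch '[[0,2,0,0,0,0],[0,2,0,0,0,0]]'
```

```text
clock: 11.88
tool_pos: [0.592, 0.1451, 0.1733]
eef_rot: [-0.58, 0.403, -0.404, 0.581]
contact_force: [-1.5, -0.6, 6.2]
opening: 0.188
clock: 12.13
tool_pos: [0.592, 0.1451, 0.1675]
eef_rot: [-0.58, 0.403, -0.404, 0.581]
contact_force: [-2.5, -0.4, 7.3]
opening: 0.189
clock: 12.3
tool_pos: [0.5919, 0.145, 0.1634]
eef_rot: [-0.58, 0.403, -0.404, 0.581]
contact_force: [-1.4, -1.4, 6.8]
opening: 0.19
```

It has passed the 30 mm mark with only 7 N, so tube2 gives way. I push on down. With the collar on the rim, TCP should read about 0.117.

```bash
python3 -m inch '[[0,3,0,0,0,0],[0,3,0,0,0,0],[0,3,0,0,0,0],[0,3,0,0,0,0],[0,3,0,0,0,0]]'
python3 -m inch '[[0,3,0,0,0,0],[0,3,0,0,0,0],[0,3,0,0,0,0],[0,3,0,0,0,0],[0,3,0,0,0,0]]'
```

```text
clock: 12.72
tool_pos: [0.5917, 0.1449, 0.1484]
eef_rot: [0.581, -0.404, 0.404, -0.581]
contact_force: [-1.9, -1.4, 6.7]
opening: 0.19
clock: 13.13
tool_pos: [0.5915, 0.1448, 0.1333]
eef_rot: [0.581, -0.404, 0.404, -0.58]
contact_force: [-2.3, -1.0, 7.8]
opening: 0.192
```

```bash
python3 -m inch '[[0,3,0,0,0,0],[0,3,0,0,0,0],[0,3,0,0,0,0],[0,2,0,0,0,0]]'
python3 -m inch '[[0,2,0,0,0,0],[0,1.5,0,0,0,0],[0,1,0,0,0,0]]'
python3 -m inch '[[0,1,0,0,0,0],[0,1,0,0,0,0]]'
```

```text
clock: 13.47
tool_pos: [0.5913, 0.1448, 0.1221]
eef_rot: [0.581, -0.404, 0.404, -0.58]
contact_force: [-2.1, -2.3, 7.4]
opening: 0.193
clock: 13.72
tool_pos: [0.5913, 0.1447, 0.1176]
eef_rot: [0.581, -0.404, 0.404, -0.58]
contact_force: [-1.8, -0.5, 7.3]
opening: 0.187
clock: 13.88
tool_pos: [0.5913, 0.1447, 0.1165]
eef_rot: [0.581, -0.404, 0.404, -0.58]
contact_force: [-6.0, -2.5, 20.7]
opening: 0.191
```

The collar met the rim: force rose to 21 N at TCP z 0.1165, where it was expected. I look, then ease off and open.

```bash
python3 -m inch '[[0,-0.8,0,0,0,0],[0,0,0,0,0,0]]'
python3 - <<'E'
from h import *
w=r.snapshot("wrist"); s=r.snapshot("scene")
a=cv2.resize(w["img"][180:330,230:430],(400,300)); b=cv2.resize(s["img"][150:280,310:440],(400,400))
im=np.zeros((400,800,3),np.uint8); im[:300,:400]=a; im[:,400:]=b; cv2.imwrite("pics/seat.png",im[:,:,::-1])
E
```

```text
clock: 14.05
tool_pos: [0.5913, 0.1447, 0.1166]
eef_rot: [0.581, -0.404, 0.404, -0.58]
contact_force: [-2.4, -1.3, 8.5]
opening: 0.187
```

View pics/seat.png

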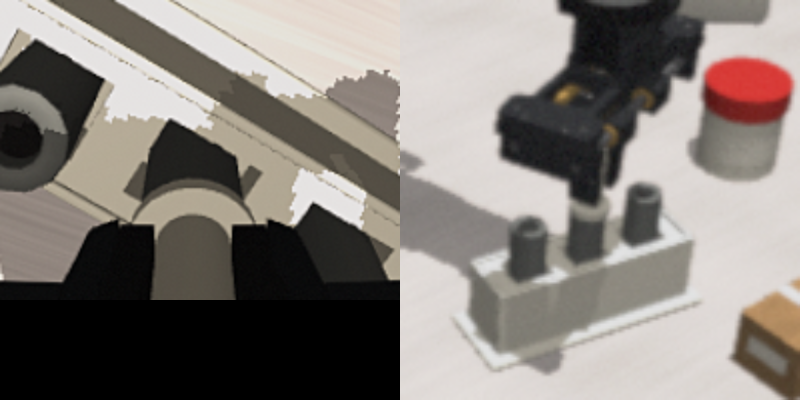

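Both views show the collar sitting on the middle tube's rim. Release and retreat.

```bash
python3 -m inch '[[0,0,0,0,0,0],[0,0,0,0,0,0],[0,0,0,0,0,0],[0,0,0,0,0,0],[0,0,0,0,0,0],[0,0,0,0,0,0],[0,0,0,0,0,0],[0,0,0,0,0,0],[0,0,0,0,0,0],[0,0,0,0,0,0]]' 60
python3 -m inch '[[0,-5,0,0,0,0],[0,-10,0,0,0,0],[0,-20,0,0,0,0],[0,-25,0,0,0,0],[0,-25,0,0,0,0],[0,-25,0,0,0,0],[0,-20,0,0,0,0],[0,-10,0,0,0,0],[0,0,0,0,0,0],[0,0,0,0,0,0],[0,0,0,0,0,0],[0,0,0,0,0,0]]'
python3 - <<'E'
from h import *
st=r.get_state(); w=r.snapshot("wrist"); s=r.snapshot("scene"); t=r.snapshot("top"); print(st["clock"],st["tool_pos"],st["contact_force"])
np.savez("w7.npz",**w,pos=st["tool_pos"],rot=st["eef_rot"]); np.savez("t7.npz",**t)
a=cv2.resize(w["img"],(400,300)); b=cv2.resize(s["img"][150:280,310:440],(400,400))
im=np.zeros((600,800,3),np.uint8); im[:300,:400]=a; im[:400,400:]=b; im[300:,:400]=cv2.resize(t["img"],(400,300)); cv2.imwrite("pics/end.png",im[:,:,::-1])
hs=lambda i:(cv2.cvtColor(i,cv2.COLOR_RGB2HSV)[:,:,1]>150)&(i[:,:,0]>80)
for q in (np.load("top0.npz")["img"],t["img"]):
    n,l,st_,c=cv2.connectedComponentsWithStats(hs(q).astype(np.uint8))
    print([np.round(c[i],1).tolist() for i in range(1,n) if st_[i,4]>150 and 170<c[i,1]<320])
E
```

```text
clock: 14.98
tool_pos: [0.5918, 0.1451, 0.116]
eef_rot: [-0.581, 0.404, -0.404, 0.581]
contact_force: [0.5, 0.4, -0.2]
opening: 0.68
clock: 15.98
tool_pos: [0.5908, 0.1448, 0.2545]
eef_rot: [0.581, -0.404, 0.403, -0.58]
contact_force: [0.1, 0.5, -0.6]
opening: 0.683
15.9833 [0.59080278 0.14482883 0.25447433] [ 0.07854888  0.47758637 -0.57954528]
[[165.6, 266.9], [490.2, 277.6], [326.0, 274.7]]
[[165.7, 266.9], [490.0, 277.7], [326.0, 274.7]]
```

View pics/end.png

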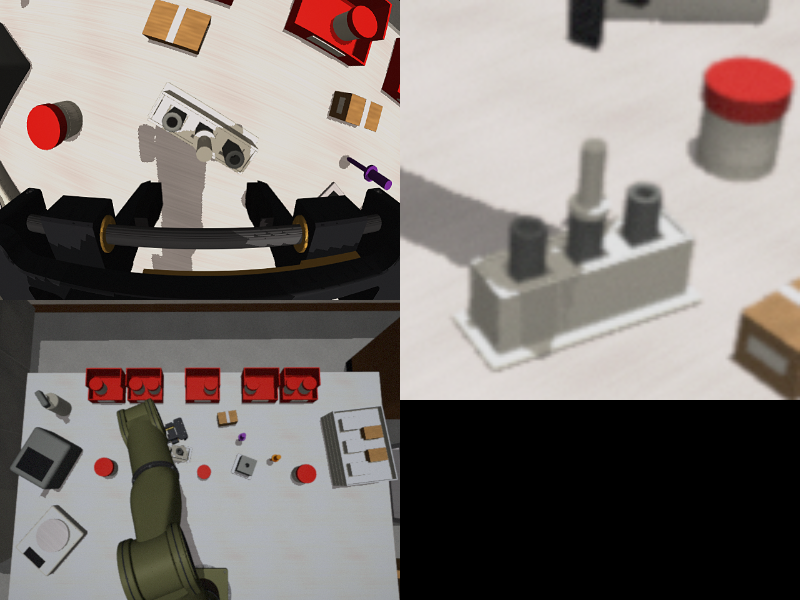

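The rod stands upright in the middle tube with its collar on the rim and the gripper clear. The tubs have not moved, and the cartons were never approached. I hand it in.

```bash
python3 - <<'E'
from h import *
w=np.load("w7.npz"); st=dict(tool_pos=w["pos"],eef_rot=w["rot"])
print("grip top z by range ~", w["range_z"][232:242:3,322:332:4])
print(r.finish_job())
E
```

```text
grip top z by range ~ [[0.25986457 0.2574824  0.26018023]
 [0.25409287 0.2546205  0.25494942]
 [0.25358722 0.25583613 0.2552206 ]
 [0.25615686 0.25580415 0.2572349 ]]
the job is handed in; nothing more can be done
None
```

The white sampling rod is stowed in the middle tube (tube2) and released. I handed the job in at about 16 s; it reported no verdict.

- **Finding the empty tube:** tube1 stopped hard 30 mm down at 32 N, so it is full. In tube2 the bung slid all the way at about 7 N. The collar then met the rim at 21 N, at the expected height (tool z 0.1165 m). I did not probe tube3.
- **Last checks:** the scene and wrist pictures show the rod standing upright with its collar on the rim. The gripper was about 140 mm above where it let go, with contact force near zero. The tub positions match the first picture to within 0.2 pixels.
- **Not fully checked:** I only looked at the cartons by eye. I did not turn the last grip-top range reading into a height.
- **Small disagreements:** the three cameras differed by up to 3 mm on the tubes. The arm also settled about 1.5 mm late after sideways moves, so I corrected each alignment before going down.

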